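Open the battery door of a test set by its concealed catch

ROBOT

A 6-joint arm with a two-finger parallel gripper is mounted at the origin on the work surface; the furniture and walls round the work are solid. World frame = base frame: x ahead of the robot, y to its left, z up, the work surface at z = 0. Lengths are in m, angles in rad, forces in N, time in s.
With the tool pointing down it reaches from about 0.275 to 0.825 m from the base axis. Payload 4.9 kg.
Tool frame: the origin (TCP) lies midway between the tips of the shut fingers; the grasp point (between the pads) lies 19 mm behind it (grip_point_offset is the distance from the TCP to the grasp point, in m); z points along the fingers, y is the line along which they close (so a half turn about z gives the same grasp; the last joint's range is limited). The gripper opens to 85 mm and grips with 20 to 120 N. Pads are 22 mm wide; open, the fingers measure 114 mm over their backs; the gripper's body (76 mm by 85 mm) begins 54 mm behind the grasp point. The pads swing forward as they close: fully open they stand 13 mm farther back than shut.
Start: joints at [-0.134, 0.326, -0.193, 1.052, 0, 1.437], TCP at [0.55, 0, 0.231] pointing down, gripper open.
Joint ranges: [-2.65, 2.65], [-0.97, 1.79], [-1.3, 1.35], [-1.93, 2.1], [-1.47, 1.37], [-3.14, 3.14]. Speed limits (rad/s): [2.57, 2.57, 3.14, 3.14, 3.14, 3.14].

INTERFACE

Orientations are given as a rotation vector (axis times angle).
In Python, from cell import * gives the robot as it stands. Calls block until the motion is done:
- movep(position, orientation): joint-space move of the TCP to a pose.
- move_l(position, velocity=0.15, rot=None, until_force=None): straight line of the TCP; rot=None keeps the orientation; velocity is the mean speed in m/s. With until_force (N) it stops when the force on the tool has changed by that much, and returns True; else False.
- set_joints(angles): joint-space move.
- let_go() and grab(newtons=None): open the fingers fully, or close them until they stop; newtons is the grip in N (None keeps the last).
- sleep(seconds).
- ik(position, orientation): joint angles nearest the present ones, or None.
- get_state(): the state.
- grab_frame(name): name is "scene" or "side" or "wrist"; returns a dict with "img" (480x640x3 uint8, red, green, blue), "fx", "fy", "cx", "cy" (pixels), "cam_to_world" (4x4, takes a point from camera to world coordinates); the wrist camera has in their place "T_tool_cam" (4x4, takes a point from camera to tool coordinates, whose origin is the TCP and whose axes are the flange's). Camera axes: x right, y down, z forward; pixel columns grow to the right and rows downward; lengths in m; the calibration is good to about 2 mm. The wrist camera is an equidistant fisheye: a pixel r from the principal point sees the ray r / f radians off the axis. A picture is of the moment at which its call begins: read the wrist's pose just before it. There is no depth.
A pose or a line that the arm cannot do raises MotionError and nothing moves.
- sign_off(): hands the job in; it is judged then, once.
Trained networks look in the newest picture that a camera, given by its name, has taken for a name from the list of things; names that differ only in an ending like _2 or _b are one class to them, and where a whole thing is asked for, a point or a joint stands for the part that bears it (a point fixed in the world has none). Each returns a list of dicts, best first, with "score" (0 to 1); they miss things now and then, are a little off and sometimes report something else, mostly with a low value. They report only what shows in the picture. A call takes as long as a camera call.
- spot_in(camera, name): "centre" ([column, row] in pixels, amid what is visible of it).
- silhouettes(camera, name): "mask" (480x640 bool, what is visible of it) and "centre" ([column, row] in pixels, amid what is visible of it).
- tip_of(camera, name): "centre" ([column, row] in pixels: a listed point, or the origin of a listed thing).
The state is a dict: "clock": time; "q": joint angles; "joint_velocities": joint speeds; "tau": joint torques, N m; "position": TCP position; "eef_rot": TCP orientation; "contact_force": force on the tool from outside, world axes, zero at the start; "wrist_torque": the same for the moment, N m; "finger_gap": opening from 0.0 (shut) to 1.0 (fully open); "grasp_force": force on a finger pad.
Only numpy, scipy, OpenCV 4.12 (cv2) and the standard library are available. Lean on these libraries where they do the work, as an engineer would, in place of code of your own. Each camera call takes 0.05 s, during which the arm holds its last target. There are 200 camera calls.

TASK

The grey test set lies face down on the counter. Feel gently along the blue strip in its back panel for the recessed catch, which sits somewhere along it, and press the catch fully in; it stays in and frees the orange battery door. Then push the door fully open, away from the strip, by its raised step with the fingertips, leave everything else where it lies, and finish clear of everything.

Things in the scene. Friction and masses are not known exactly. Their poses are not given: they have to be found in the camera images.
- test_set: grey instrument with orange corner bumpers, lying face down and fixed to the counter: 200 mm (its x) by 310 mm (its y), back panel 46 mm above its origin, bumpers 48 mm. Origin: centre of its underside; x points from the strip to the battery door, z up.
- strip_mid (a point): centre of the visible blue strip, on its top surface, 45 mm on the -x side of the test set's centre and 44 mm above its underside. The strip is rigid and lies in a slot 130 mm long (test set's y) and 48 mm wide (its x), 2 mm below the panel. The catch is somewhere along it: its centre up to 40 mm to either side of this point along y, untold and different each time.
- catch (a joint): how far the catch is pressed down, m: 0 out, 0.006 fully in. The catch is a blue 46 x 46 mm piece of the strip, as wide as the strip, its top 3 mm lower than the strip (41 mm above the test set's underside). It yields at about 4 N, has no spring and stays where it is left. From about 0.0045 on it frees the door.
- battery_door (a joint): how far the orange battery door is slid along the test set's +x, m: 0 shut, 0.045 fully open at its stop. Locked by the catch (1 to 2 mm of play) until the catch is in; then it slides with about 2.5 N and stays where it is left.
- step_face (a point): centre of the upright face of the raised step on the battery door (80 mm wide along y, from 46 to 60 mm above the test set's underside); moves with the door. It looks to the test set's -x, towards the strip; behind it the step slopes down. Shut, it lies 22 mm on the +x side of the test set's centre, with 43 mm of flat surface between slot and face.
- bearing: steel ball bearing, 47 mm across, 14 mm thick, lying flat on the panel beside the battery door; to be left alone (origin: centre of its underside)
- eraser: blue and white eraser, 48 x 21 x 13 mm, lying on the panel on the other side of the battery door; to be left alone (origin: centre of its underside)
- stapler: black stapler, 150 x 36 x 41 mm, left of the test set; to be left alone (origin: centre of its underside)
- calculator: grey pocket calculator, 125 x 75 x 18 mm, left of the test set; to be left alone (origin: centre of its underside)
- sticky_pad: pad of yellow notes, 76 x 76 x 17 mm, behind the test set; to be left alone (origin: centre of its underside)
- oil_filter: orange oil filter, 68 mm across, 72 mm high, behind the test set; to be left alone (origin: centre of its underside)

How it is judged:
On the way, in this order (a step that is already met when the one before it is completed fails the run):
1. the catch is pressed in (value of joint catch above 0.0048 m), for 0.1 s.
2. the battery door is pushed open (value of joint battery_door above 0.04 m), for 0.1 s.
At the end, for the whole second after the job is handed in: The catch is in by at least 4.8 of its 6 mm, the battery door is open by at least 40 of its 45 mm, and each other thing is within 20 mm of where it lay (value of joint catch above 0.0048 m and value of joint battery_door above 0.04 m and distance of each of bearing, eraser, stapler, calculator, sticky_pad, oil_filter from where it was at the start of the episode below 0.02 m); the robot touches nothing.
It fails at once if the fingers push on anything with more than 80 N (contact force between the fingers and anything else above 80 N).
It fails at once if a bystander is moved by more than 20 mm or lifted (distance of any of bearing, eraser, stapler, calculator, sticky_pad, oil_filter from where it was at the start of the episode above 0.02 m).
It also fails if it takes over 45 s, if anything falls off the work surface, if the arm or the gripper's body presses on something with over 40 N, if the wrist force passes 120 N, or if a joint passes its speed limit or range.

## Working session

There is one attempt and no reset: what is moved stays moved. The work goes in short steps, each a Python script; the robot and the scene stay as the last script left them, time stands still between calls to the robot, and variables do not carry over. Pictures are saved under pics/ and viewed, at most 10 in all, crops included, and the job is handed in when it is done.

```bash
mkdir -p pics; ls; python3 - <<'E'
from cell import *
import cv2,numpy as np
for c in ["scene","side","wrist"]:
    s=get_state(); f=grab_frame(c); cv2.imwrite(f"pics/{c}0.png",f["img"][:,:,::-1])
    print(c,f["fx"],f["fy"],f["cx"],f["cy"],np.array(f.get("cam_to_world",f.get("T_tool_cam"))).round(4).tolist())
    for n in ["strip_mid","step_face","test_set","bearing","eraser"]:
        print(n,[(np.round(d["centre"],1).tolist(),round(d["score"],2)) for d in tip_of(c,n)[:2]])
print(s["position"],s["eef_rot"],s["clock"])
E
```

```text
pics
scene 499.2597405524889 499.2597405524889 303.1783896016031 239.49234130093842 [[-0.5746, 0.6066, -0.5494, 1.1306], [0.8183, 0.4154, -0.3972, 0.5367], [-0.0127, -0.6779, -0.7351, 0.8087], [0.0, 0.0, 0.0, 1.0]]
strip_mid [([303.9, 212.1], 0.93), ([279.8, 223.0], 0.69)]
step_face [([281.3, 222.6], 0.82)]
test_set [([289.6, 236.7], 0.8)]
bearing [([313.9, 257.6], 0.8)]
eraser [([243.6, 210.2], 0.72), ([303.9, 212.9], 0.39)]
side 523.6466063311391 523.6466063311391 329.39781532515923 229.77451436965654 [[-0.6888, 0.5908, -0.42, 1.1144], [0.7249, 0.56, -0.4012, 0.6459], [-0.0018, -0.5808, -0.814, 1.1295], [0.0, 0.0, 0.0, 1.0]]
strip_mid [([337.6, 207.3], 0.82)]
step_face [([318.7, 218.3], 0.62)]
test_set [([321.0, 223.4], 0.64), ([337.5, 207.3], 0.6)]
bearing [([336.3, 207.1], 0.59), ([334.2, 249.3], 0.52)]
eraser [([286.1, 198.8], 0.69)]
wrist 371.64829954431775 371.64829954431775 322.36708832712304 237.80479698451106 [[-0.0014, -0.9648, -0.263, 0.0677], [1.0, -0.0014, -0.0003, -0.0012], [-0.0001, -0.263, 0.9648, -0.1421], [0.0, 0.0, 0.0, 1.0]]
strip_mid []
step_face [([323.5, 145.4], 0.68)]
test_set [([301.3, 139.2], 0.8)]
bearing []
eraser [([338.2, 259.2], 0.82)]
[5.50030536e-01 8.72819478e-06 2.31312821e-01] [2.22135207e+00 2.22145649e+00 4.69492689e-05] 0.6
```

View pics/scene0.png

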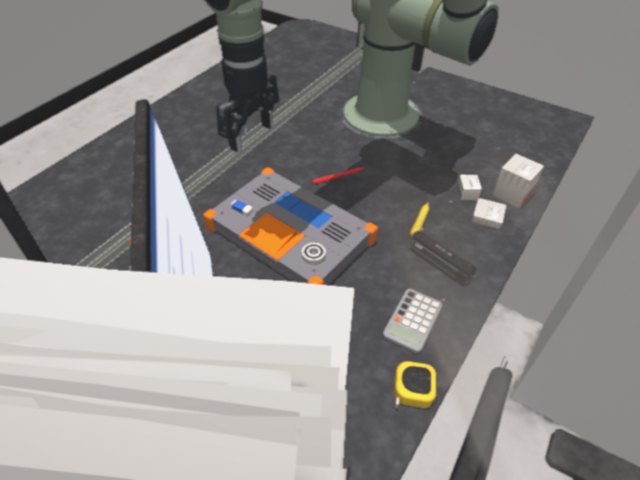

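View pics/wrist0.png

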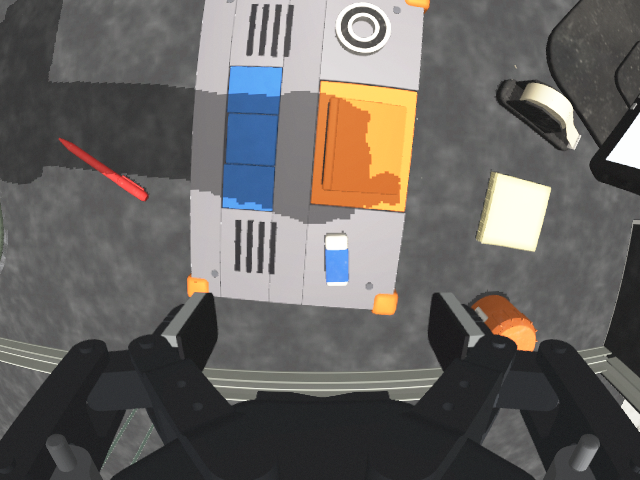

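View pics/side0.png

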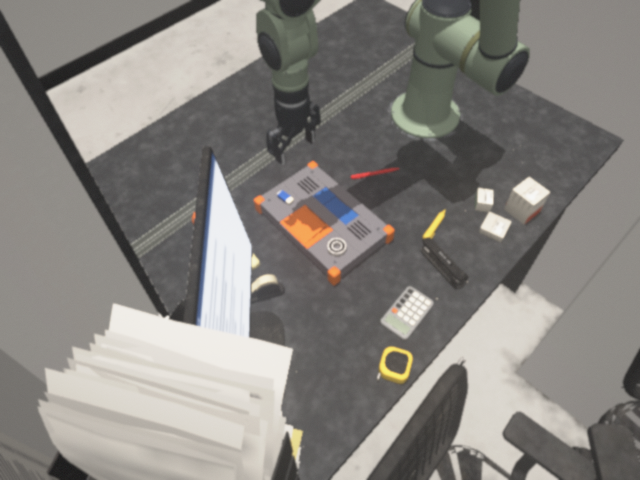

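The wrist view shows the strip (corners about (229,66), (283,68), (273,211), (221,208)) with seams at rows ~113 and ~165. The door step is at column ~325, the bearing is at (362,28) and the eraser at (337,259). Next I'll triangulate.

```bash
cat > h.py <<'E'
from cell import *
import numpy as np, cv2
from scipy.spatial.transform import Rotation as R
def ray(f,px,s=None):
    u=(px[0]-f["cx"])/f["fx"]; v=(px[1]-f["cy"])/f["fy"]
    if "cam_to_world" in f:
        T=np.array(f["cam_to_world"]); d=np.array([u,v,1])
    else:
        r=np.hypot(u,v); d=np.array([np.sin(r)*u/r,np.sin(r)*v/r,np.cos(r)])
        W=np.eye(4); W[:3,:3]=R.from_rotvec(s["eef_rot"]).as_matrix(); W[:3,3]=s["position"]
        T=W@np.array(f["T_tool_cam"])
    return T[:3,3],T[:3,:3]@d
def at(f,px,z,s=None):
    o,d=ray(f,px,s); return o+d*(z-o[2])/d[2]
E
python3 - <<'E'
from h import *
np.set_printoptions(precision=4,suppress=True)
s=get_state(); w=grab_frame("wrist")
for n,p in dict(A=(229,66),B=(283,68),C=(273,211),D=(221,208),seam1=(252,113.5),seam2=(250,165)).items(): print(n,at(w,p,.044,s))
print("step",at(w,(323.5,145.4),.053,s)); print("ts",at(w,(301.3,139.2),0,s))
print("eraser",at(w,(337,259),.05,s),"bearing",at(w,(362,28),.055,s))
for c,a,b in [("scene",(303.9,212.1),(281.3,222.6)),("side",(337.6,207.3),(318.7,218.3))]:
    f=grab_frame(c); print(c,at(f,a,.044),at(f,b,.053))
E
```

```text
A [0.4658 0.1365 0.044 ]
B [0.5145 0.1319 0.044 ]
C [0.504  0.0031 0.044 ]
D [0.4552 0.0065 0.044 ]
seam1 [0.4868 0.0916 0.044 ]
seam2 [0.4842 0.0454 0.044 ]
step [0.5498 0.0621 0.053 ]
ts [0.5279 0.0675 0.    ]
eraser [ 0.5621 -0.0407  0.05  ] bearing [0.5828 0.1663 0.055 ]
scene [0.4912 0.0777 0.044 ] [0.5521 0.0618 0.053 ]
side [0.4869 0.0766 0.044 ] [0.5516 0.0705 0.053 ]
```

```bash
cat >> h.py <<'E'
yaw=-0.081; mid=np.array([.485,.0695]); ex=np.array([np.cos(yaw),np.sin(yaw)]); ey=np.array([-ex[1],ex[0]])
def P(x,y,z): return np.r_[mid+ex*x+ey*y,z]   # relative to strip_mid
def Q(sgn): # tool down, tool y along the set's -/+y
    X=np.r_[ex*sgn,0]; Z=np.array([0,0,-1.]); return R.from_matrix(np.c_[X,np.cross(Z,X),Z]).as_rotvec()
E
python3 - <<'E'
from h import *
np.set_printoptions(precision=4,suppress=True)
grab(20)
best=[(np.abs(np.array(j)-get_state()["q"]).max(),g,j) for g in (1,-1) if (j:=ik(P(0,48,.075),Q(g))) is not None]
print(best); g=min(best)[1]; open("sgn","w").write(str(g))
movep(P(0,48,.075),Q(g))
for y in (48,0):
    y/=1000
    move_l(P(0,y,.056),.1)
    F0=np.array(get_state()["contact_force"])
    hit=move_l(P(0,y,.0385),.012,until_force=2.5)
    s=get_state(); print(y,hit,np.array(s["position"]),np.array(s["contact_force"])-F0,s["clock"])
    move_l(P(0,y,.056),.1)
s=get_state(); w=grab_frame("wrist"); cv2.imwrite("pics/w1.png",w["img"][:,:,::-1])
E
```

```text
[]Traceback (most recent call last):
  File "<stdin>", line 5, in <module>
ValueError: min() iterable argument is empty
```

```bash
python3 - <<'E'
from h import *
np.set_printoptions(precision=3,suppress=True)
s=get_state(); r0=R.from_rotvec(s["eef_rot"])
for a in range(-180,181,30):
    q=(R.from_euler('z',a,degrees=True)*r0).as_rotvec()
    print(a,[None if (j:=ik(P(0,48e-3,z),q)) is None else np.array(j) for z in (.075,.2)])
print(P(0,.048,.075),ik(list(P(0,.048,.2)),list(Q(1))))
E
```

```text
-180 [array([ 0.089,  0.408, -0.524,  0.639, -0.   , -1.482]), array([ 0.089,  0.264, -0.364,  0.943, -0.   , -1.482])]
-150 [array([ 0.089,  0.408, -0.524,  0.639, -0.   , -2.006]), array([ 0.089,  0.264, -0.364,  0.943, -0.   , -2.006])]
-120 [array([ 0.089,  0.408, -0.524,  0.639,  0.   , -2.529]), array([ 0.089,  0.264, -0.364,  0.943,  0.   , -2.529])]
-90 [array([ 0.089,  0.408, -0.524,  0.639,  0.   , -3.053]), array([ 0.089,  0.264, -0.364,  0.943,  0.   , -3.053])]
-60 [array([ 0.089,  0.408, -0.524,  0.639,  0.   ,  2.707]), array([ 0.089,  0.264, -0.364,  0.943,  0.   ,  2.707])]
-30 [array([ 0.089,  0.408, -0.524,  0.639,  0.   ,  2.183]), array([ 0.089,  0.264, -0.364,  0.943,  0.   ,  2.183])]
0 [array([ 0.089,  0.408, -0.524,  0.639,  0.   ,  1.659]), array([ 0.089,  0.264, -0.364,  0.943,  0.   ,  1.659])]
30 [array([ 0.089,  0.408, -0.524,  0.639,  0.   ,  1.136]), array([ 0.089,  0.264, -0.364,  0.943,  0.   ,  1.136])]
60 [array([ 0.089,  0.408, -0.524,  0.639, -0.   ,  0.612]), array([ 0.089,  0.264, -0.364,  0.943, -0.   ,  0.612])]
90 [array([ 0.089,  0.408, -0.524,  0.639, -0.   ,  0.089]), array([ 0.089,  0.264, -0.364,  0.943, -0.   ,  0.089])]
120 [array([ 0.089,  0.408, -0.524,  0.639, -0.   , -0.435]), array([ 0.089,  0.264, -0.364,  0.943, -0.   , -0.435])]
150 [array([ 0.089,  0.408, -0.524,  0.639, -0.   , -0.958]), array([ 0.089,  0.264, -0.364,  0.943, -0.   , -0.958])]
180 [array([ 0.089,  0.408, -0.524,  0.639, -0.   , -1.482]), array([ 0.089,  0.264, -0.364,  0.943, -0.   , -1.482])]
[0.489 0.117 0.075] [ 0.089  0.264 -0.364  0.943  0.    -2.972]
```

That was a unit slip: I passed 48 m instead of 48 mm. The orientation near j6≈0.17 is sgn=-1.

```bash
python3 - <<'E'
from h import *
np.set_printoptions(precision=4,suppress=True)
movep(P(0,.048,.075),Q(-1))
for y in (.048,0):
    move_l(P(0,y,.056),.1)
    F0=np.array(get_state()["contact_force"])
    hit=move_l(P(0,y,.0385),.012,until_force=2.5)
    s=get_state(); print(y,hit,np.array(s["position"]),np.array(s["contact_force"])-F0,s["clock"],s["finger_gap"])
    move_l(P(0,y,.056),.1)
s=get_state(); w=grab_frame("wrist"); cv2.imwrite("pics/w1.png",w["img"][:,:,::-1])
E
```

```text
0.048 True [0.4889 0.1173 0.0441] [-0.943   1.911   4.9462] 4.2833 0.0015788067458022742
0 True [0.4849 0.0695 0.0405] [1.6998 0.112  1.1209] 6.35 0.0020876112622063097
```

View pics/w1.png

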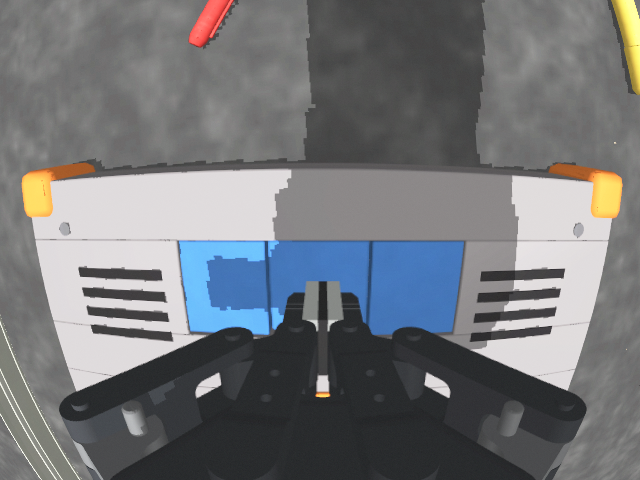

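The feel confirms it: strip at 44.1 mm, and 40.5 mm at the middle. The seams at columns 267 and 370 straddle the fingers (322), so the catch is centred there. Next I'll press it, then push the door.

```bash
python3 - <<'E'
from h import *
np.set_printoptions(precision=4,suppress=True)
def st(t):
    s=get_state(); print(t,np.array(s["position"]),np.array(s["contact_force"]),round(s["clock"],2))
move_l(P(0,0,.043),.05)
print(move_l(P(0,0,.031),.015,until_force=22)); st("press"); sleep(.2)
move_l(P(0,0,.07),.1); st("up")
move_l(P(.046,0,.07),.1); move_l(P(.046,0,.0515),.06,until_force=8); st("before")
print(move_l(P(.068,0,.0515),.03,until_force=12)); st("push1")
print(move_l(P(.108,0,.0515),.03,until_force=15)); st("push2")
sleep(.2)
w=grab_frame("wrist"); cv2.imwrite("pics/w2.png",w["img"][:,:,::-1])
E
```

```text
True
press [0.4852 0.0695 0.0348] [-1.2102 -0.0454  8.3209] 7.74
up [0.485  0.0695 0.0698] [-0.0634  0.6159  0.0372] 8.45
before [0.5302 0.0658 0.051 ] [-0.0653 -0.0359  0.7006] 9.52
False
push1 [0.5531 0.0639 0.0515] [-0.4364  0.2516 -0.6449] 10.4
True
push2 [0.5862 0.0612 0.0506] [0.0566 0.2859 0.1675] 11.53
```

View pics/w2.png

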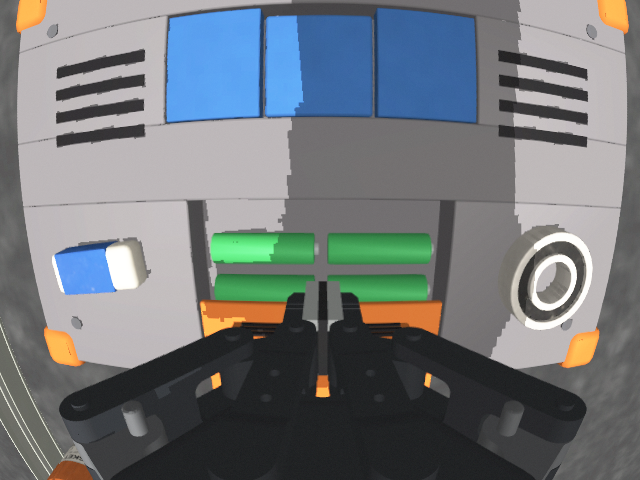

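The door is open with the batteries exposed, at the predicted stop (101 mm). One firmer push will confirm it, then I'll back off and check.

```bash
python3 - <<'E'
from h import *
np.set_printoptions(precision=4,suppress=True)
print(move_l(P(.112,0,.0515),.02,until_force=20)); s=get_state(); print(np.array(s["position"]),np.array(s["contact_force"]))
sleep(.2); move_l(P(.085,0,.0515),.08); move_l(P(.085,0,.2),.15); 
s=get_state(); w=grab_frame("wrist"); cv2.imwrite("pics/w3.png",w["img"][:,:,::-1])
for d in tip_of("wrist","step_face")[:2]:
    p=at(w,d["centre"],.053,s); print(d["score"],d["centre"],"door travel",(p[:2]-mid)@ex-.067)
movep(P(.0,0,.3),Q(-1)); f=grab_frame("scene"); 
for d in tip_of("scene","step_face")[:2]:
    p=at(f,d["centre"],.053); print(d["score"],"door travel",(p[:2]-mid)@ex-.067)
print(get_state()["contact_force"],get_state()["clock"])
E
```

```text
True
[0.586  0.0611 0.0495] [0.3334 0.8056 0.1899]
0.63 [319.7, 259.6] door travel 0.0421238412124815
0.75 door travel 0.05143429605058819
[0.0954 0.0027 0.2961] 14.7333
```

View pics/w3.png

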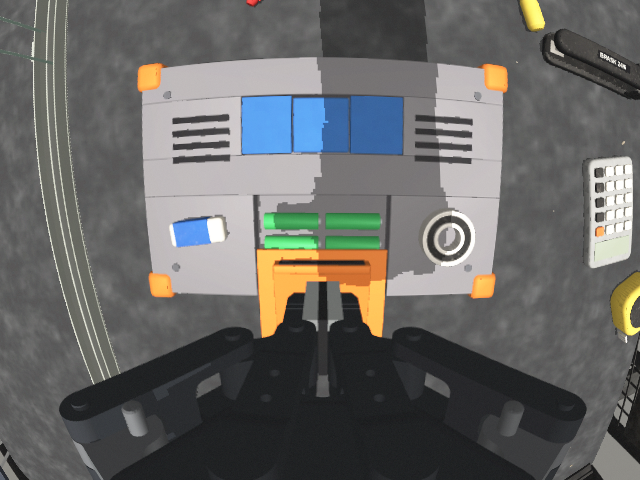

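The door is at its hard stop: 20 N stopped at the same place twice. The catch bottomed out at 34.8 mm, about 6 mm in. The bearing and eraser look undisturbed, and the arm is clear.

```bash
python3 -c "
from cell import *
print(sign_off())"
```

```text
the job is handed in; nothing more can be done
None
```

The job is handed in: the catch is pressed about 6 mm to its end, the battery door is at its open stop, nothing else was seen to have moved, and the arm finished clear. No verdict was returned.

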